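Open the barrier and dock the chamber

TASK

Put the clear chamber away in its dock. First push the red-and-white barrier arm up, steadily and without flinging it, past its balance point so that it stays up by itself; then push the chamber along the bench, between the rails, fully home against the end stop. Only push: the chamber stays flat on the bench, and the other things are left where they are.

Things in the scene. Friction and masses are not known exactly. Their poses are not given: they have to be found in the camera images.
- dock: Fixed aluminium dock: a lane along its +y axis. Origin on the bench, lane centre, under the barrier arm; +x across the lane, away from the robot. Rails 35 mm high, inner faces at x = -62 and +65 mm, y = -20 to +225 mm; lead-ins to y = -55 mm flare 22 mm wider each side. Slim arm-rest post, 129 mm high, at x = -102, y = 0. Arm's hinge post, 95 mm high, at x = +110, y = +29 to +51 mm.
- lane_end (a point): Centre of the end stop's face at the far end of the lane, on the bench: x = 0, y = +225 mm in the dock's frame, same axes. The stop is 35 mm high. The chamber is fully home when its origin lies 86 mm before this point.
- barrier (a joint): Barrier arm angle, rad. 0: lowered on its rest, across the lane, tip towards dock -x, sloping 12 deg up from hinge to tip. Grows as the tip goes up and over towards dock +x, to the upper stop at 1.78 (arm leans 24 deg beyond upright). A counterweight behind the hinge balances it near 0.9: below, it falls back; above, it swings to the upper stop by itself and stays. Damped; light (about 1 N at the tip).
- barrier_tip (a point): Outermost point of the barrier arm's free end, on its centre line; moves with the arm. The arm is a red-and-white round bar of 18 mm diameter (black rubber tip 21 mm), 260 mm from hinge axis to tip. Lowered, the tip is 139 mm above the bench, and its outer 35 mm overhang beyond the rest post with nothing beneath.
- barrier_pivot (a point): Point on the arm's hinge axis (parallel to the dock's y), in the arm's plane, fixed: x = +110, y = 0, z = 85 mm in the dock's frame; its axes are the dock's.
- chamber: Loose clear box with blue-rimmed lid, clipped shut, 0.42 kg, before the lane's mouth (dock -y side). Origin: centre of its underside; its y axis roughly along the lane. Rim, 84 to 106 mm up: y +-96, x -60 to +63 mm, clip at x = -65; a lid port rises to 130 mm. Below the rim it is y +-86, x -50 to +53 mm: 13 mm play each side between the rails. The rim passes over rails and stop.
- gauze: Bystander: pack of white gauze with a blue band, 58 x 87 x 28 mm, origin under its centre.
- vial_orange: Bystander: small white vial with orange cap, 22 mm diameter, 47 mm high, origin under its centre.
- vial_green: Bystander: small cream vial with green cap, 22 mm diameter, 47 mm high, origin under its centre.
- tape: Bystander: roll of beige tape lying flat, 101 mm diameter, 19 mm high, origin under its centre.
- marker: Bystander: blue marker pen lying on the bench, 123 mm long, 14 mm thick, origin under its centre.

How it is judged:
By the outcome, as a careful person would: the job done as asked, in the order asked, and still so for the second after the job is handed in, with the robot touching nothing.
It also fails if it takes over 61 s, if anything falls off the work surface, if the arm or the gripper's body presses on something with over 40 N, if the wrist force passes 120 N, or if a joint passes its speed limit or range.

ROBOT

A 6-joint arm with a two-finger parallel gripper is mounted at the origin on the work surface; the furniture and walls round the work are solid. World frame = base frame: x ahead of the robot, y to its left, z up, the work surface at z = 0. Lengths are in mm, angles in rad, forces in N, time in s.
With the tool pointing down it reaches from about 350 to 875 mm from the base axis. Payload 4.2 kg.
Tool frame: the origin (TCP) lies midway between the tips of the shut fingers; the grasp point (between the pads) lies 19 mm behind it; z points along the fingers, y is the direction in which the jaws open and shut (so a half turn about z gives the same grasp; the last joint's range is limited). The gripper opens to 85 mm and grips with 20 to 120 N. Pads are 22 mm wide; open, the fingers measure 114 mm over their backs; the gripper's body (76 mm by 85 mm) begins 54 mm behind the grasp point. The pads swing forward as they close: fully open they stand 13 mm farther back than shut.
Start: joints at [1.49, 0.385, 0.008, 0, -1.194, -0.259], TCP at [208.279, 589.253, 231.312] pointing down, gripper open.
Joint ranges: [-3.14, 3.14], [-1.21, 2.06], [-1.07, 1.41], [-3.16, 2.05], [-2.99, -0.16], [-3.1, 3.1]. Speed limits (rad/s): [2.79, 2.79, 3.14, 3.14, 3.14, 3.14].

INTERFACE

Orientations are given as a unit quaternion [x, y, z, w].
In Python, from bench import read_state, get_image, job_done, search_frame, regions_of gives the robot as it stands.
- The arm moves only by the tool servo_tool, never from a script. Its arguments are lists of equal length, an entry for each row: "turn": the turn, a rotation vector about the world's x, y, z in rad, a list of three; "dp": the shift along the world's x, y, z in m, a list of three; "fingers": the finger opening in m, from 0 to 0.0854. In form: {"turn": [[rx, ry, rz], ...], "dp": [[tx, ty, tz], ...], "fingers": [fingers, ...]}. A call has exactly 5 rows; each row shifts and turns the pose as measured when the row begins; what a row does not reach is not made up. A row lasts 1/8 s, in which the tool goes at most 62.5 mm and 10.7 degrees, less where a joint would pass 70% of its speed; a pose out of reach is approached as far as the arm can. A call is refused whole if a number of a shift passes 0.0625 or a number of a turn 0.188, either way. A call with a gripper value outside its range is refused whole. The fingers move at their own pace and stop on an object; the grip force is fixed at half the most. Time passes only in rows, so rows that do not move let the fingers close, or fill a call up. It gives the time, the measured TCP pose, the force and the opening at its end, in the units of the state.
- read_state(): the state, without advancing time (a new reading comes with each control period).
- get_image(name): name is "scene" or "side" or "wrist"; returns a dict with "img" (480x640x3 uint8, red, green, blue), "vfov" (degrees; the focal length in pixels is half the picture's height over the tangent of half this angle, whatever the lens; pixels are square), "cx", "cy" (the principal point, pixels), "world_from_camera" (4x4, takes a point from camera to world coordinates); the wrist camera has in their place "mount" (4x4, takes a point from camera to tool coordinates, whose origin is the TCP and whose axes are the flange's). Camera axes: x right, y down, z forward; pixel columns grow to the right and rows downward; lengths in mm; the calibration is good to about 2 mm. A picture is of the moment at which its call begins: read the wrist's pose just before it. There is no depth.
- job_done(): hands the job in, once; it reports no verdict.
Trained networks look in the newest picture that a camera, given by its name, has taken for a name from the list of things; names that differ only in an ending like _2 or _b are one class to them, and where a whole thing is asked for, a point or a joint stands for the part that bears it (a point fixed in the world has none). Each returns a list of dicts, best first, with "score" (0 to 1); they miss things now and then, are a little off and sometimes report something else, mostly with a low value. They report only what shows in the picture. A call takes as long as a camera call.
- search_frame(query, camera): "box" ([left, top, width, height] in pixels, round what is visible of it).
- regions_of(query, camera): "region" (480x640 bool, what is visible of it) and "box" ([left, top, width, height] in pixels, round what is visible of it).
The state is a dict: "clock": time; "joints": joint angles; "joint_vel": joint speeds; "joint_efforts": joint torques, N m; "position": TCP position; "ee_rot": TCP orientation; "contact_force": force on the tool from outside, world axes, zero at the start; "wrist_torque": the same for the moment, N m; "gripper_width": finger opening in mm.
Only numpy, scipy, OpenCV 4.12 (cv2) and the standard library are available. Lean on these libraries where they do the work, as an engineer would, in place of code of your own. Each camera call takes 0.05 s, during which the arm holds its last target. There are 200 camera calls.

## Working session

There is one attempt and no reset: what is moved stays moved. The work goes in short steps, Python scripts to look and compute and a tool call to move; the robot and the scene stay as the last step left them, time stands still between calls to the robot, and variables do not carry over. Pictures are saved under pics/ and viewed, about 8 in all and at most 12, crops included, and the job is handed in when it is done.

Besides the shell and the picture viewer there is one more tool, called after "Request:" as name(argument=value, ...) on one line, values as JSON. servo_tool: Moves the arm, as the interface text tells. Its arguments: {"type":"object","properties":{"turn":{"type":"array","items":{"type":"array","items":{"type":"number"}}},"dp":{"type":"array","items":{"type":"array","items":{"type":"number"}}},"fingers":{"type":"array","items":{"type":"number"}}},"required":["turn","dp","fingers"]}

```bash
mkdir -p pics; ls; cat > h.py <<'E'
import numpy as np, cv2
from bench import *
def K(d):
    f=240/np.tan(np.radians(d["vfov"])/2); return f,d["cx"],d["cy"]
def ray(d,u,v):
    f,cx,cy=K(d); T=np.array(d["world_from_camera"]); r=T[:3,:3]@np.array([(u-cx)/f,(v-cy)/f,1]); return T[:3,3],r/np.linalg.norm(r)
def onz(d,u,v,z):
    o,r=ray(d,u,v); return o+r*(z-o[2])/r[2]
def proj(d,p):
    f,cx,cy=K(d); T=np.linalg.inv(np.array(d["world_from_camera"])); p=np.atleast_2d(p)@T[:3,:3].T+T[:3,3]
    return np.c_[f*p[:,0]/p[:,2]+cx,f*p[:,1]/p[:,2]+cy]
def tri(rs):
    A=0;b=0
    for o,r in rs:
        M=np.eye(3)-np.outer(r,r);A=A+M;b=b+M@o
    return np.linalg.solve(A,b)
E
python3 - <<'E'
from h import *
s=read_state();print(s)
for c in("scene","side"):
    d=get_image(c);cv2.imwrite(f"pics/{c}0.png",d["img"][:,:,::-1])
    print(c,d["vfov"],d["cx"],d["cy"],np.round(d["world_from_camera"],3).tolist())
    for q in("dock","barrier","chamber","gauze","vial_orange","vial_green","tape","marker"):
        print(q,[(np.round(x["box"]).tolist(),round(x["score"],2)) for x in search_frame(q,c)[:2]])
E
```

```text
pics
{'clock': 0.0, 'joints': array([ 1.48964100e+00,  3.85575587e-01,  6.63543683e-03, -4.96608210e-04,
       -1.19398429e+00, -2.58626790e-01]), 'joint_vel': array([ 4.50798964e-05,  6.52245980e-04, -9.31150054e-05, -3.33666724e-04,
       -9.40661676e-04,  1.42605481e-03]), 'joint_efforts': array([ 1.09850909e-03, -3.92284405e+01,  1.88398039e+01,  4.18630198e+00,
       -4.61762495e-03,  3.50699693e-06]), 'position': array([208.07414398, 588.73803603, 230.21420103]), 'ee_rot': array([ 9.85587114e-01, -1.69165170e-01, -1.35582300e-04,  1.08032275e-03]), 'contact_force': array([0.41270085, 0.2816226 , 0.56510657]), 'wrist_torque': array([-0.01103903, -0.00343339, -0.01055614]), 'gripper_width': 85.37639511244836}
scene 54.43675522893147 324.90645984971263 227.9635305558786 [[0.521, -0.607, 0.6, -99.767], [-0.854, -0.382, 0.355, -308.134], [0.014, -0.697, -0.717, 841.36], [0.0, 0.0, 0.0, 1.0]]
dock [([230.0, 151.0, 139.0, 109.0], 0.69)]
barrier [([302.0, 151.0, 65.0, 78.0], 0.68), ([377.0, 344.0, 16.0, 20.0], 0.16)]
chamber [([353.0, 188.0, 94.0, 84.0], 0.71)]
gauze [([292.0, 284.0, 47.0, 44.0], 0.9)]
vial_orange [([348.0, 324.0, 12.0, 24.0], 0.74)]
vial_green [([351.0, 326.0, 11.0, 20.0], 0.69)]
tape [([406.0, 363.0, 56.0, 56.0], 0.56)]
marker [([234.0, 271.0, 26.0, 37.0], 0.68)]
side 48.26128260704175 317.9601568906361 240.20757114201052 [[-1.0, 0.03, -0.003, 537.872], [0.015, 0.404, -0.915, 1278.451], [-0.026, -0.914, -0.404, 666.872], [0.0, 0.0, 0.0, 1.0]]
dock [([206.0, 239.0, 135.0, 114.0], 0.86)]
barrier [([206.0, 236.0, 140.0, 41.0], 0.88)]
chamber [([254.0, 218.0, 47.0, 60.0], 0.56)]
gauze [([364.0, 258.0, 22.0, 24.0], 0.81), ([206.0, 234.0, 141.0, 42.0], 0.69)]
vial_orange [([375.0, 231.0, 7.0, 9.0], 0.44)]
vial_green []
tape [([363.0, 222.0, 28.0, 14.0], 0.72)]
marker [([384.0, 291.0, 24.0, 23.0], 0.77)]
```

View pics/scene0.png

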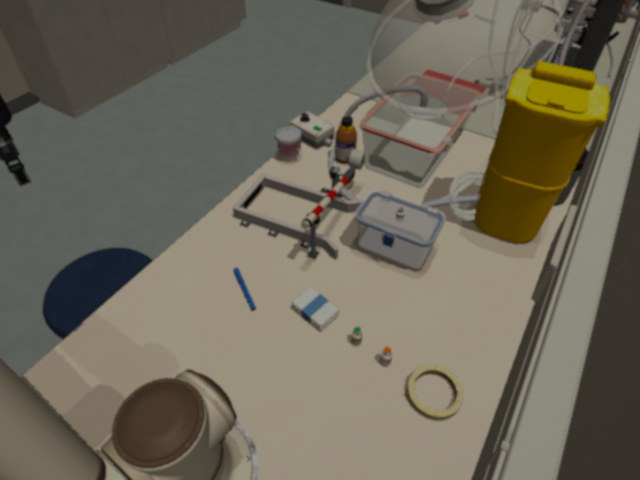

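View pics/side0.png

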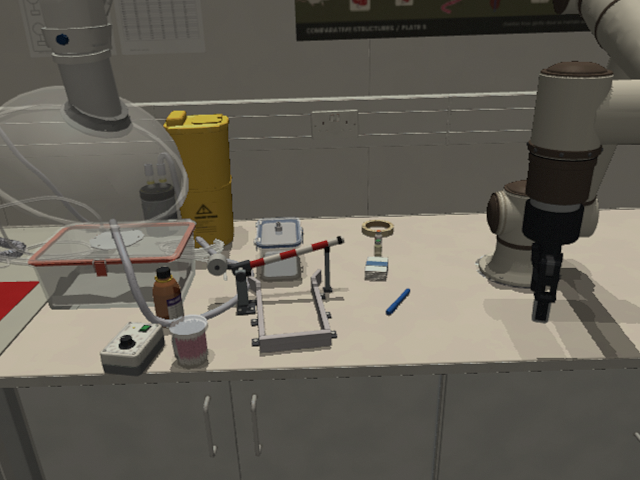

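Scene: the chamber is at ~(400,230), the dock at (235-360,175-255), and the barrier runs from its tip (310,222) to the hinge (340,180). Side: the barrier runs from the hinge (240,268) to the tip (341,240), with the end stop at (292,342). I'll zoom in on both.

```bash
python3 - <<'E'
import cv2
a=cv2.imread("pics/scene0.png")[140:280,220:460];b=cv2.imread("pics/side0.png")[205:360,190:360]
cv2.imwrite("pics/a.png",cv2.resize(a,None,fx=3.333,fy=3.333,interpolation=2));cv2.imwrite("pics/b.png",cv2.resize(b,None,fx=3.8,fy=3.8,interpolation=2))
E
```

```text
(no output)
```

View pics/a.png

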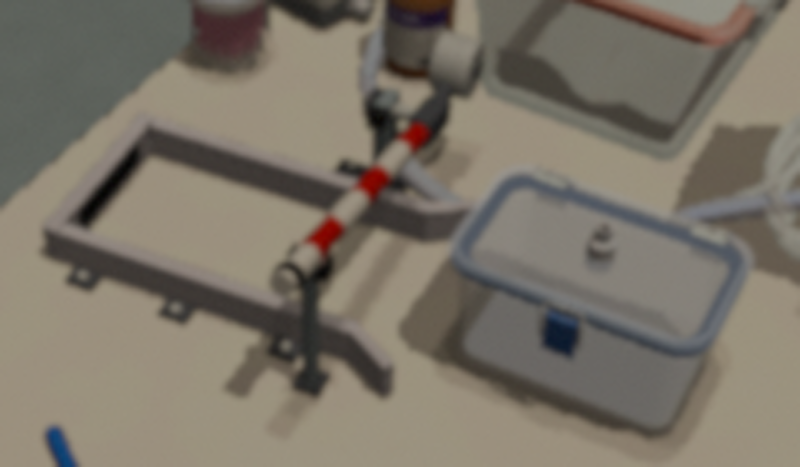

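View pics/b.png

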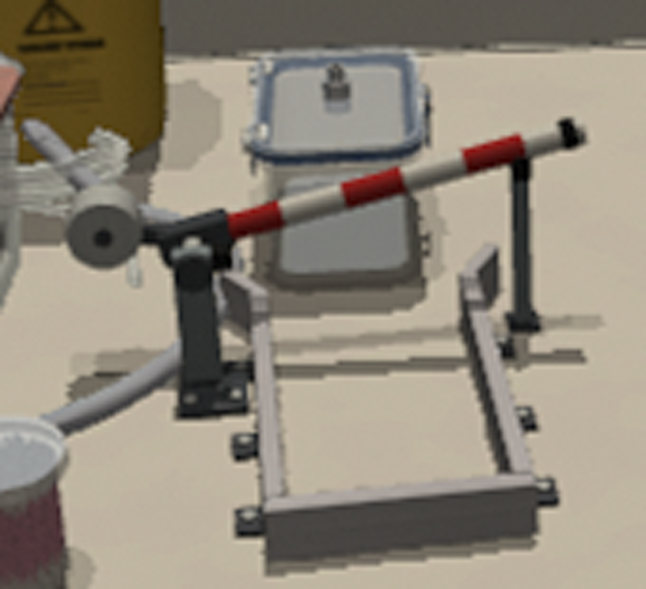

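```bash
cat > fit.py <<'E'
from h import *
from scipy.optimize import least_squares
def rz(p,q):
    c,s=np.cos(p[2]),np.sin(p[2]);q=np.atleast_2d(q);return np.c_[p[0]+c*q[:,0]-s*q[:,1],p[1]+s*q[:,0]+c*q[:,1],q[:,2]]
def fit(obs,p0):
    f=lambda p:np.concatenate([(proj(d,rz(p,m))-np.array(uv)).ravel() for d,m,uv in obs])
    r=least_squares(f,p0,loss="soft_l1");return r.x,f(r.x)
E
python3 - <<'E'
from fit import *
D={c:get_image(c) for c in("scene","side")}
S=lambda l:[(D["scene"],m,(u/3.3333+219.7,v/3.3333+139.7)) for m,(u,v) in l]
T=lambda l:[(D["side"],m,(u/3.8+189.7,v/3.8+204.7)) for m,(u,v) in l]
dock=T([((-144,0,139),(582,134)),((-62,225,35),(505,478)),((65,225,35),(285,497)),((-84,-55,35),(495,247)),((87,-55,35),(222,276)),((-102,0,0),(523,325))])+\
 S([((-144,0,139),(285,280)),((-102,0,0),(310,383)),((-62,225,35),(78,222)),((65,225,35),(150,148)),((-84,-55,35),(390,368)),((87,-55,35),(465,210))])
p,r=fit(dock,[560,500,0.]);print("dock",p,np.degrees(p[2]));print(r.reshape(-1,2).round(1).tolist())
ch=T([((63,-96,106),(255,55)),((-60,-96,106),(417,50)),((-60,96,106),(426,157)),((63,96,106),(245,160))])+\
 S([((-60,96,106),(451,260)),((63,96,106),(508,168)),((63,-96,106),(755,248)),((-60,-96,106),(698,358))])
pc,r=fit(ch,[560,350,0.]);print("ch",pc,np.degrees(pc[2]));print(r.reshape(-1,2).round(1).tolist())
R=np.array([[np.cos(p[2]),-np.sin(p[2])],[np.sin(p[2]),np.cos(p[2])]])
print("chamber in dock",R.T@(pc[:2]-p[:2]),"yaw",np.degrees(pc[2]-p[2]))
for q in [(-144,0,139),(-102,0,129),(110,0,85),(0,225,0)]:print(q,rz(p,q))
print("behind chamber",rz(pc,[(0,-96,0),(0,-140,0)]))
for n,q in(("gauze",(315,308)),("green",(357,338)),("orange",(387,358)),("tape",(435,391)),("marker",(244,288)),("yellowbin",(512,235)),("box",(412,175))):print(n,onz(D["scene"],*q,10))
E
```

```text
dock [614.99275665  99.11688333 -12.44825765] -713.232625478828
[[0.3, -0.7], [1.4, -1.4], [-0.6, -0.6], [-3.0, -0.4], [2.8, -2.5], [-0.1, 0.4], [-1.5, 1.2], [-0.0, -0.1], [-4.2, -0.7], [-0.6, -7.6], [0.6, -3.1], [4.9, -0.8]]
ch [638.38783771 -63.86303811 -18.80105665] -1077.2211964829535
[[0.2, -0.4], [0.3, -1.1], [0.4, -2.1], [-0.2, -0.4], [-6.5, -0.8], [-0.8, -4.3], [1.7, -1.2], [0.4, 0.9]]
chamber in dock [   4.02676732 -164.6012447 ] yaw -363.98857100412556
(-144, 0, 139) [[471.99603792  82.14813462 139.        ]]
(-102, 0, 129) [[513.70341422  87.097353   129.        ]]
(110, 0, 85) [[724.22636123 112.07912193  85.        ]]
(0, 225, 0) [[588.47908679 322.54925635   0.        ]]
behind chamber [[ 643.04194264 -159.75015564    0.        ]
 [ 645.17507406 -203.69841784    0.        ]]
gauze [382.05463739  -2.57080374  10.        ]
green [ 365.61471997 -113.41927452   10.        ]
orange [ 357.6007573  -184.75043168   10.        ]
tape [ 343.96495174 -290.61360064   10.        ]
marker [343.90389345 158.21328502  10.        ]
yellowbin [ 821.25746445 -300.19299008   10.        ]
box [903.05578771   4.48788034  10.        ]
```

```bash
cat > ov.py <<'E'
from fit import *
def rr(x0,x1,y0,y1,r,z):
    out=[]
    for cx,cy,a in((x1-r,y1-r,0),(x0+r,y1-r,90),(x0+r,y0+r,180),(x1-r,y0+r,270)):
        for t in np.radians(np.linspace(a,a+90,7)): out.append((cx+r*np.cos(t),cy+r*np.sin(t),z))
    return out+out[:1]
DL=[[(-84,-55,35),(-62,-20,35),(-62,225,35),(65,225,35),(65,-20,35),(87,-55,35)],[(-84,-55,0),(-62,-20,0),(-62,225,0),(65,225,0),(65,-20,0),(87,-55,0)],[(-102,0,0),(-102,0,129)],[(110,0,85),(-144,0,139)]]
CL=[rr(-60,63,-96,96,22,106),rr(-50,53,-86,86,18,0),rr(-60,63,-96,96,22,84)]
def draw(d,im,k,off,p,L,col):
    for l in L:
        uv=(proj(d,rz(p,l))-off+.5)*k-.5
        cv2.polylines(im,[np.round(uv*16).astype(int)],False,col,1,cv2.LINE_AA,4)
def overlay(D,p,pc,fn):
    ims=[]
    for c,off,sz,k in(("scene",(225,145),(230,135),3.4),("side",(200,205),(150,160),3.4)):
        a=D[c]["img"][off[1]:off[1]+sz[1],off[0]:off[0]+sz[0],::-1]
        im=cv2.resize(np.ascontiguousarray(a),None,fx=k,fy=k,interpolation=2)
        draw(D[c],im,k,np.array(off),p,DL,(0,255,0));draw(D[c],im,k,np.array(off),pc,CL,(255,0,255)); ims.append(im)
    return ims
E
python3 - <<'E'
from ov import *
D={c:get_image(c) for c in("scene","side")}
a,b=overlay(D,[614.99,99.12,-12.448258+4*np.pi],[638.39,-63.86,-18.801057+6*np.pi],0)
b=cv2.resize(b,None,fx=.9,fy=.9)
h=max(len(a),len(b)); cv2.imwrite("pics/o1.png",a);cv2.imwrite("pics/o2.png",b)
E
```

```text
(no output)
```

View pics/o1.png

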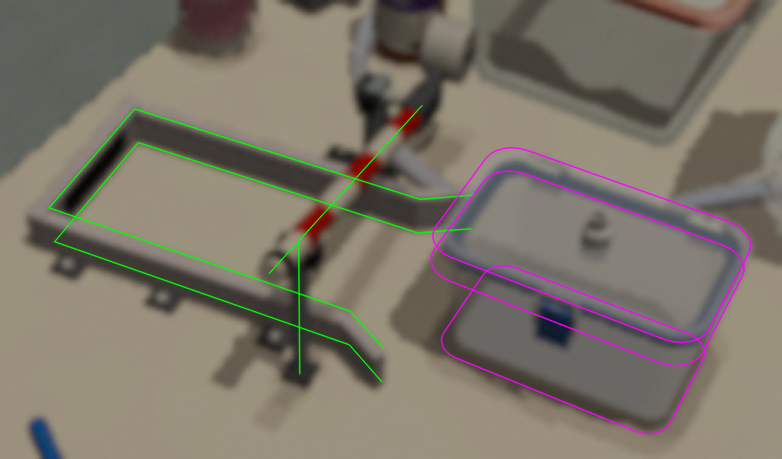

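View pics/o2.png

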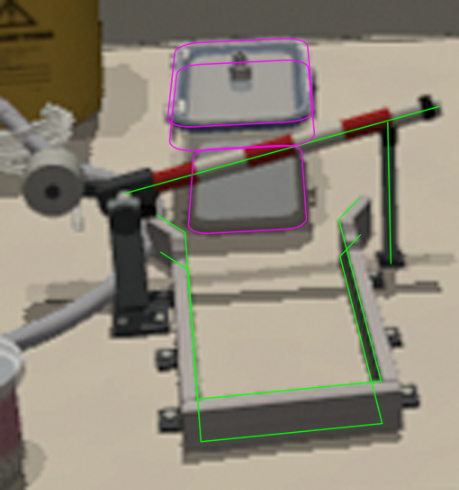

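Overlay: the dock model fits within ~3–5 mm, and the chamber's centre is good with yaw within ~2°. The arm tip is near world (472,82,139). My plan is to tilt the closed fingers toward dock +y and lift the bar under its overhang. I'll move over first.

Request:
servo_tool(turn=[[0,0,0.045],[0,0,0.045],[0,0,0.045],[0,0,0.045],[0,0,0.045]], dp=[[0.025,-0.05,0.005],[0.025,-0.055,0.005],[0.025,-0.055,0.005],[0.025,-0.055,0.005],[0.025,-0.055,0.005]], fingers=[0,0,0,0,0])

```text
clock: 1.72
position: [334.4, 314.7, 255.5]
ee_rot: [0.999, -0.05, 0.001, 0.0]
contact_force: [2.1, 0.6, -0.0]
gripper_width: 0.0
```

Request:
servo_tool(turn=[[0,0,0.045],[0,0,0.045],[0,0,0.045],[0,0,0.045],[0,0,0.045]], dp=[[0.025,-0.055,0.005],[0.025,-0.055,0.005],[0.025,-0.055,0.005],[0.025,-0.055,0.005],[0.025,-0.055,0.005]], fingers=[0,0,0,0,0])

```text
clock: 2.35
position: [461.7, 30.6, 283.9]
ee_rot: [0.998, 0.068, 0.004, -0.002]
contact_force: [0.1, 1.0, -0.2]
gripper_width: 0.3
```

Request:
servo_tool(turn=[[0.17,0.02,0],[0.175,0.021,0],[0.175,0.021,0],[0.175,0.021,0],[0.175,0.021,0]], dp=[[0.006,-0.012,0],[0.007,-0.012,0],[0.007,-0.012,0],[0.007,-0.012,0],[0.007,-0.012,0]], fingers=[0,0,0,0,0])

```text
clock: 2.98
position: [498.8, -33.1, 288.6]
ee_rot: [0.897, 0.061, -0.011, -0.437]
contact_force: [-0.2, 0.6, -0.8]
gripper_width: 0.1
```

```bash
cat > st.py <<'E'
from fit import *
from scipy.spatial.transform import Rotation as R
P=np.array([615,99.1,0.118])
s=read_state();print(s["clock"],s["joints"].round(2),"pos",s["position"].round(1),"F",s["contact_force"].round(1))
M=R.from_quat(s["ee_rot"]).as_matrix();c,q=np.cos(P[2]),np.sin(P[2]);W=np.array([[c,q,0],[-q,c,0],[0,0,1]])
print("tool axes in dock (cols)\n",(W@M).round(2),"\nTCP in dock",(W@(s["position"]-[P[0],P[1],0])).round(1))
E
python3 st.py
```

```text
2.975 [-0.29  0.35  0.1  -0.83 -1.7   2.05] pos [498.8 -33.1 288.6] F [-0.2  0.6 -0.8]
tool axes in dock (cols)
 [[ 1.    0.03  0.02]
 [ 0.   -0.62  0.79]
 [ 0.03 -0.79 -0.62]] 
TCP in dock [-130.9 -117.6  288.6]
```

Request:
servo_tool(turn=[[0.09,0.01,0],[0.09,0.01,0],[0,0,0],[0,0,0],[0,0,0]], dp=[[0,0.01,-0.04],[0,0.01,-0.04],[-0.001,0.01,-0.045],[-0.001,0.008,-0.045],[-0.001,0.005,-0.03]], fingers=[0,0,0,0,0])

```text
clock: 3.6
position: [498.4, 4.6, 82.2]
ee_rot: [0.854, 0.054, -0.01, -0.517]
contact_force: [0.9, -0.1, 0.5]
gripper_width: 0.2
```

```bash
python3 st.py; python3 - <<'E'
from ov import *
D={c:get_image(c) for c in("scene","side")}
s=read_state()["position"]
ims=[]
for c,o in(("scene",(225,120)),("side",(210,180))):
    im=cv2.resize(np.ascontiguousarray(D[c]["img"][o[1]:o[1]+150,o[0]:o[0]+133,::-1]),None,fx=3,fy=3,interpolation=2)
    uv=(proj(D[c],s)[0]-o+.5)*3; cv2.circle(im,tuple(int(x) for x in uv),4,(255,0,255),1); ims.append(im)
cv2.imwrite("pics/c1.png",np.hstack(ims))
E
```

```text
3.6 [-0.3   0.67 -0.07 -0.97 -1.5   2.43] pos [498.4   4.6  82.2] F [ 0.9 -0.1  0.5]
tool axes in dock (cols)
 [[ 1.    0.03  0.03]
 [-0.02 -0.47  0.89]
 [ 0.04 -0.88 -0.46]] 
TCP in dock [-126.9  -80.1   82.2]
```

View pics/c1.png

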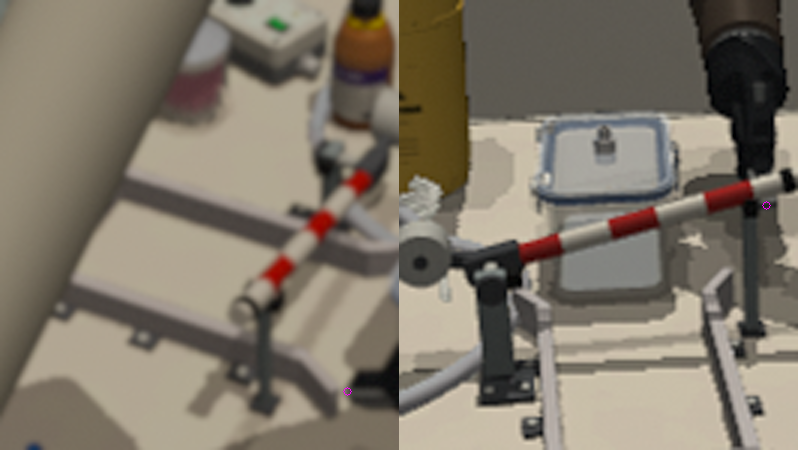

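Request:
servo_tool(turn=[[0,0,0],[0,0,0],[0,0,0],[0,0,0],[0,0,0]], dp=[[-0.003,0.023,0],[-0.003,0.023,0],[-0.003,0.023,0],[-0.003,0.023,0],[0,0,0.003]], fingers=[0,0,0,0,0])

```text
clock: 4.32
position: [486.4, 102.1, 89.1]
ee_rot: [0.855, 0.056, -0.008, -0.516]
contact_force: [-0.6, -8.0, -1.5]
gripper_width: -0.0
```

```bash
python3 st.py; python3 - <<'E'
import numpy as np
e=np.radians(np.arange(12,79,3));x=110-237*np.cos(e)-26*np.sin(e);z=77+237*np.sin(e)-26*np.cos(e)
d=np.diff(np.c_[x*.993,x*.118,z],axis=0);print(x[0],z[0]);print((d/1000).round(4).tolist())
E
```

```text
4.325 [-0.16  0.61 -0.17 -1.06 -1.39  2.41] pos [486.4 102.1  89.1] F [-0.6 -8.  -1.5]
tool axes in dock (cols)
 [[ 1.    0.03  0.03]
 [-0.01 -0.47  0.88]
 [ 0.04 -0.88 -0.47]] 
TCP in dock [-127.4   18.1   89.1]
-127.22668533517367 100.84323310473002
[[0.0016, 0.0002, 0.0124], [0.0022, 0.0003, 0.0123], [0.0028, 0.0003, 0.0122], [0.0035, 0.0004, 0.012], [0.0041, 0.0005, 0.0118], [0.0047, 0.0006, 0.0116], [0.0053, 0.0006, 0.0113], [0.0059, 0.0007, 0.011], [0.0064, 0.0008, 0.0107], [0.007, 0.0008, 0.0103], [0.0075, 0.0009, 0.0099], [0.008, 0.001, 0.0095], [0.0085, 0.001, 0.0091], [0.009, 0.0011, 0.0086], [0.0094, 0.0011, 0.0081], [0.0098, 0.0012, 0.0076], [0.0102, 0.0012, 0.0071], [0.0105, 0.0013, 0.0066], [0.0109, 0.0013, 0.006], [0.0112, 0.0013, 0.0054], [0.0114, 0.0014, 0.0048], [0.0117, 0.0014, 0.0042]]
```

```bash
python3 - <<'E'
from ov import *
D={c:get_image(c) for c in("scene","side")}
print(read_state()["contact_force"],read_state()["wrist_torque"])
ims=[]
for c,o in(("scene",(260,150)),("side",(240,200))):
    im=cv2.resize(np.ascontiguousarray(D[c]["img"][o[1]:o[1]+100,o[0]:o[0]+133,::-1]),None,fx=3,fy=3,interpolation=2);ims.append(im)
cv2.imwrite("pics/c2.png",np.hstack(ims))
E
```

```text
[-0.00771527 -2.47008227 -0.37217911] [-2.03625923 -0.09576859  0.13610369]
```

View pics/c2.png

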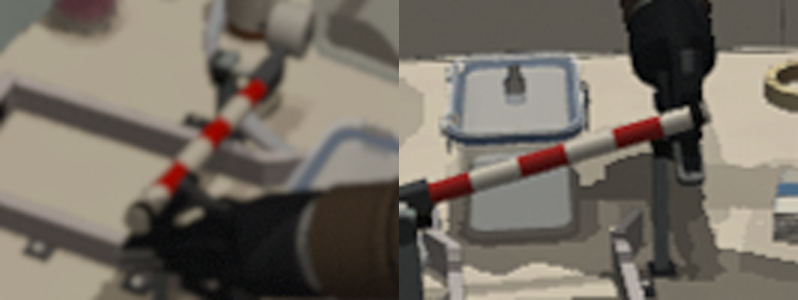

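Request:
servo_tool(turn=[[0,0,0],[0,0,0],[0,0,0],[0,0,0],[0,0,0]], dp=[[0.001,-0.01,0],[0,0,0.006],[0.001,0,0.01],[0.002,0,0.012],[0.002,0,0.012]], fingers=[0,0,0,0,0])

```text
clock: 5.05
position: [493.0, 93.1, 133.1]
ee_rot: [0.854, 0.056, -0.007, -0.517]
contact_force: [0.2, -0.6, -0.8]
gripper_width: -0.2
```

```bash
python3 st.py;python3 -c "
from bench import *
print(read_state()['wrist_torque'])"
```

```text
5.05 [-0.17  0.55 -0.13 -1.04 -1.45  2.33] pos [493.   93.1 133.1] F [ 0.2 -0.6 -0.8]
tool axes in dock (cols)
 [[ 1.    0.03  0.03]
 [-0.01 -0.47  0.88]
 [ 0.05 -0.88 -0.47]] 
TCP in dock [-121.8    8.4  133.1]
[-2.02321113 -0.19027926 -0.04651986]
```

Request:
servo_tool(turn=[[0,0,0],[0,0,0],[0,0,0],[0,0,0],[0,0,0]], dp=[[0.0033,0.0004,0.012],[0.004,0.0005,0.0118],[0.0046,0.0006,0.0116],[0.0052,0.0006,0.0113],[0.0058,0.0007,0.011]], fingers=[0,0,0,0,0])

```text
clock: 5.68
position: [517.5, 96.1, 195.6]
ee_rot: [0.854, 0.057, -0.007, -0.517]
contact_force: [-0.1, -0.7, -1.8]
gripper_width: 0.0
```

Request:
servo_tool(turn=[[0,0,0],[0,0,0],[0,0,0],[0,0,0],[0,0,0]], dp=[[0.0063,0.0007,0.0107],[0.0069,0.0008,0.0103],[0.0074,0.0009,0.0099],[0.0079,0.0009,0.0095],[0.0084,0.001,0.0091]], fingers=[0,0,0,0,0])

```text
clock: 6.3
position: [556.8, 100.8, 248.5]
ee_rot: [0.854, 0.057, -0.007, -0.517]
contact_force: [0.7, -0.2, -0.1]
gripper_width: 0.3
```

```bash
python3 st.py; python3 - <<'E'
from ov import *
D={c:get_image(c) for c in("scene","side")}
ims=[]
for c,o in(("scene",(260,110)),("side",(220,150))):
    im=cv2.resize(np.ascontiguousarray(D[c]["img"][o[1]:o[1]+140,o[0]:o[0]+133,::-1]),None,fx=3,fy=3,interpolation=2);ims.append(im)
cv2.imwrite("pics/c3.png",np.hstack(ims))
E
```

```text
6.3 [-0.14  0.46  0.09 -1.04 -1.58  2.05] pos [556.8 100.8 248.5] F [ 0.7 -0.2 -0.1]
tool axes in dock (cols)
 [[ 1.    0.03  0.03]
 [-0.01 -0.47  0.88]
 [ 0.05 -0.88 -0.47]] 
TCP in dock [-57.6   8.6 248.5]
```

View pics/c3.png

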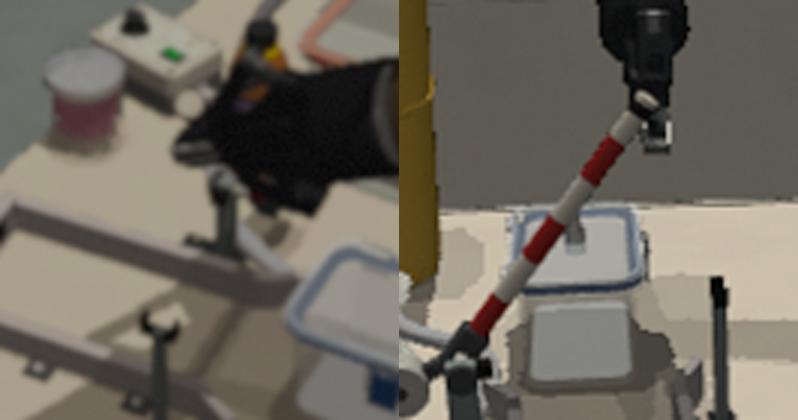

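The bar is lifted to about 50° elevation, with the finger just under its tip. I'll continue along the arc.

Request:
servo_tool(turn=[[0,0,0],[0,0,0],[0,0,0],[0,0,0],[0,0,0]], dp=[[0.009,0.001,0.008],[0.0095,0.001,0.0075],[0.01,0.0012,0.007],[0.0105,0.0012,0.006],[0.011,0.0013,0.005]], fingers=[0,0,0,0,0])

```text
clock: 7.02
position: [609.9, 107.1, 284.3]
ee_rot: [0.854, 0.057, -0.007, -0.517]
contact_force: [1.2, -0.6, 0.3]
gripper_width: 0.1
```

Request:
servo_tool(turn=[[0,0,0],[0,0,0],[0,0,0],[0,0,0],[0,0,0]], dp=[[0.011,0.0013,0.004],[0.011,0.0013,0.003],[0.011,0.0013,0.002],[0.011,0.0013,0],[0,0,0]], fingers=[0,0,0,0,0])

```text
clock: 7.65
position: [657.8, 112.9, 293.3]
ee_rot: [0.854, 0.057, -0.007, -0.517]
contact_force: [-0.9, -0.4, 0.2]
gripper_width: -0.0
```

```bash
python3 st.py; python3 - <<'E'
from ov import *
D={c:get_image(c) for c in("scene","side")}
for c in D: print(c,[(np.round(x["box"]).tolist(),round(x["score"],2)) for x in search_frame("barrier",c)[:2]])
d=D["side"]
for e in (60,70,80,90,114):
    t=np.radians(e);print(e,proj(d,rz([615,99.1,.118],(110-260*np.cos(t),0,85+260*np.sin(t)))).round())
cv2.imwrite("pics/c4s.png",d["img"][:,:,::-1])
E
```

```text
7.65 [-0.1   0.56  0.39 -1.06 -1.65  1.86] pos [657.8 112.9 293.3] F [-0.9 -0.4  0.2]
tool axes in dock (cols)
 [[ 1.    0.04  0.03]
 [-0.01 -0.47  0.88]
 [ 0.05 -0.88 -0.46]] 
TCP in dock [ 44.2   8.7 293.3]
scene [([336.0, 86.0, 25.0, 107.0], 0.77)]
side [([218.0, 164.0, 27.0, 132.0], 0.85)]
60 [[289. 175.]]
70 [[271. 168.]]
80 [[251. 164.]]
90 [[230. 164.]]
114 [[183. 176.]]
```

Request:
servo_tool(turn=[[0,0,0],[-0.17,-0.02,0],[-0.18,-0.021,0],[-0.18,-0.021,0],[-0.18,-0.021,0]], dp=[[-0.006,-0.02,0],[0,-0.04,0],[0.004,-0.035,0],[0.004,-0.035,0],[0.004,-0.035,0]], fingers=[0,0,0,0,0])

```text
clock: 8.48
position: [660.3, -64.8, 293.4]
ee_rot: [0.982, 0.067, 0.008, -0.175]
contact_force: [-0.5, -0.6, -0.3]
gripper_width: -0.1
```

Request:
servo_tool(turn=[[-0.18,-0.021,0],[-0.12,-0.014,0],[0,0,-0.18],[0,0,-0.18],[0,0,-0.18]], dp=[[0,-0.035,0],[0,-0.035,0],[0,-0.03,0],[0,-0.03,0],[0,-0.02,0]], fingers=[0,0,0,0,0])

```text
clock: 9.1
position: [656.1, -223.2, 297.4]
ee_rot: [0.978, -0.206, 0.02, -0.013]
contact_force: [-0.3, -0.2, -0.3]
gripper_width: -0.1
```

Request:
servo_tool(turn=[[0,0,-0.18],[0,0,-0.18],[0,0,-0.18],[0,0,-0.18],[0,0,-0.18]], dp=[[0,0,0],[0,0,0],[0,0,0],[0,0,0],[0,0,0]], fingers=[0.06,0.06,0.06,0.06,0.06])

```text
clock: 9.72
position: [650.0, -231.9, 298.2]
ee_rot: [0.78, -0.626, 0.021, -0.001]
contact_force: [1.0, -0.6, -0.6]
gripper_width: 60.0
```

```bash
python3 st.py; python3 - <<'E'
from ov import *
D={c:get_image(c) for c in("side","wrist")}
for c in ("side",): print(c,[(np.round(x["box"]).tolist(),round(x["score"],2)) for x in search_frame("barrier",c)[:2]])
d=D["wrist"];print(d["vfov"],d["cx"],d["cy"],np.round(d["mount"],2).tolist())
cv2.imwrite("pics/w1.png",np.hstack([cv2.resize(np.ascontiguousarray(d["img"][:,:,::-1]),(440,330)),cv2.resize(np.ascontiguousarray(D["side"]["img"][110:360,110:380,::-1]),(356,330))]))
E
```

```text
9.725 [-0.1   0.45  0.26  0.02 -1.35  0.31] pos [ 650.  -231.9  298.2] F [ 1.  -0.6 -0.6]
tool axes in dock (cols)
 [[ 0.1  -0.99  0.03]
 [-0.99 -0.1  -0.03]
 [ 0.03 -0.03 -1.  ]] 
TCP in dock [  -4.2 -332.9  298.2]
side [([177.0, 175.0, 72.0, 122.0], 0.89)]
69.78290446840818 318.2882310232124 244.566307089526 [[0.0, -0.96, -0.28, 72.05], [1.0, 0.0, -0.0, 0.42], [0.0, -0.28, 0.96, -143.02], [0.0, 0.0, 0.0, 1.0]]
```

View pics/w1.png

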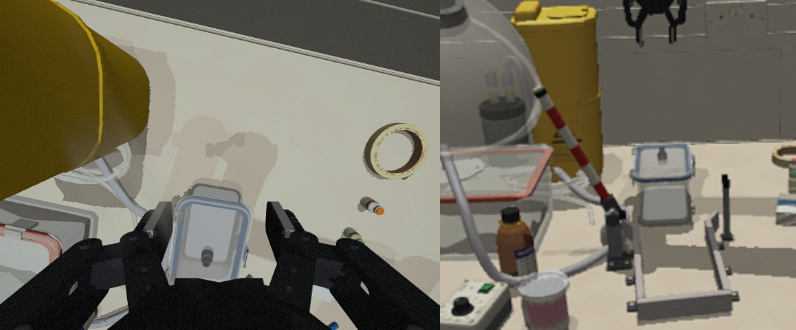

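Wrist and side views: the barrier is up on its upper stop. The chamber's −y rim shows in the wrist picture at ~(180–247,195–205) in the half-size panel. I'll measure its pose from there.

```bash
cat > wr.py <<'E'
from fit import *
from scipy.spatial.transform import Rotation as R
def wrist():
    s=read_state(); d=get_image("wrist"); T=np.eye(4); T[:3,:3]=R.from_quat(s["ee_rot"]).as_matrix();T[:3,3]=s["position"]
    d["world_from_camera"]=T@np.array(d["mount"]);return d
E
python3 - <<'E'
from wr import *
P=[615,99.1,.118];c,q=np.cos(P[2]),np.sin(P[2]);W=np.array([[c,q],[-q,c]])
d=wrist();k=640/440
for n,(u,v) in dict(left=(175,250),right=(250,250),left2=(178,222),right2=(251,222),back1=(190,197),back2=(237,203)).items():
    w=onz(d,u*k,v*k,104);print(n,w.round(1),"dock",(W@(w[:2]-P[:2])).round(1))
r=regions_of("chamber","wrist")
for x in r[:1]:
    print(x["score"],x["box"]); m=x["region"]
    hsv=cv2.cvtColor(d["img"],cv2.COLOR_RGB2HSV)
    for v in(300,310,320,330,340,350,360,370):
        u=np.where(m[v])[0]
        if len(u):
            a=[onz(d,t,v,100) for t in(u[0]-.5,u[-1]+.5)]; print(v,u[0],u[-1],[(W@(w[:2]-P[:2])).round(1).tolist() for w in a])
E
```

```text
left [689.5 -59.2 104. ] dock [  55.4 -166. ]
right [571.  -89.4 104. ] dock [ -65.9 -182. ]
left2 [ 694.  -109.9  104. ] dock [  53.9 -216.9]
right2 [ 582.4 -137.8  104. ] dock [ -60.3 -231.4]
back1 [ 683.8 -155.9  104. ] dock [  38.3 -261.3]
back2 [ 611.5 -163.5  104. ] dock [ -34.4 -260.4]
0.82 [238.4, 263.5, 128.9, 151.8]
300 252 359 [[64.4, -240.9], [-51.2, -255.3]]
310 251 366 [[64.7, -229.0], [-60.3, -244.7]]
320 251 366 [[64.0, -217.0], [-62.0, -233.0]]
330 252 363 [[62.1, -205.1], [-60.5, -220.7]]
340 250 362 [[63.6, -192.4], [-61.2, -208.5]]
350 247 360 [[66.2, -179.5], [-60.7, -196.0]]
360 246 359 [[66.6, -166.6], [-61.4, -183.4]]
370 244 359 [[68.1, -153.3], [-63.2, -170.7]]
```

Request:
servo_tool(turn=[[0,0,-0.05],[0,0,-0.05],[0,0,0],[0,0,0],[0,0,0]], dp=[[0.002,0,-0.05],[0.002,0,-0.055],[0.002,0,-0.055],[0,0,-0.04],[0,0,-0.02]], fingers=[0.06,0.06,0.06,0.06,0.06])

```text
clock: 10.6
position: [656.8, -233.0, 76.5]
ee_rot: [0.753, -0.658, 0.026, -0.002]
contact_force: [0.2, 0.7, 0.2]
gripper_width: 60.4
```

```bash
python3 st.py
```

```text
10.6 [-0.1   0.61 -0.04  0.03 -0.88  0.21] pos [ 656.8 -233.    76.5] F [0.2 0.7 0.2]
tool axes in dock (cols)
 [[ 0.02 -1.    0.04]
 [-1.   -0.02 -0.03]
 [ 0.04 -0.04 -1.  ]] 
TCP in dock [   2.4 -334.7   76.5]
```

Request:
servo_tool(turn=[[0,0,0],[0,0,0],[0,0,0],[0,0,0],[0,0,0]], dp=[[-0.0018,0.015,-0.001],[-0.0018,0.015,-0.001],[-0.0014,0.012,0],[-0.0012,0.01,0],[-0.0012,0.01,0]], fingers=[0.06,0.06,0.06,0.06,0.06])

```text
clock: 11.22
position: [651.1, -167.5, 77.9]
ee_rot: [0.754, -0.656, 0.028, -0.004]
contact_force: [1.5, -4.0, 1.1]
gripper_width: 60.4
```

Request:
servo_tool(turn=[[0,0,0],[0,0,0],[0,0,0],[0,0,0],[0,0,0]], dp=[[-0.0012,0.01,0],[-0.0012,0.01,0],[-0.0012,0.01,0],[-0.0012,0.01,0],[-0.0012,0.01,0]], fingers=[0.06,0.06,0.06,0.06,0.06])

```text
clock: 11.85
position: [644.1, -115.0, 78.2]
ee_rot: [0.754, -0.656, 0.028, -0.003]
contact_force: [1.0, -2.8, 0.8]
gripper_width: 60.1
```

```bash
python3 st.py
```

```text
11.85 [ 0.09  0.55 -0.16  0.05 -0.82  0.02] pos [ 644.1 -115.    78.2] F [ 1.  -2.8  0.8]
tool axes in dock (cols)
 [[ 0.02 -1.    0.04]
 [-1.   -0.02 -0.04]
 [ 0.04 -0.04 -1.  ]] 
TCP in dock [   3.7 -216.    78.2]
```

Request:
servo_tool(turn=[[0,0,0],[0,0,0],[0,0,0],[0,0,0],[0,0,0]], dp=[[-0.0016,0.01,0],[-0.0016,0.01,0],[-0.0014,0.01,0],[-0.0014,0.01,0],[-0.0014,0.01,0]], fingers=[0.06,0.06,0.06,0.06,0.06])

```text
clock: 12.48
position: [636.0, -61.6, 78.2]
ee_rot: [0.754, -0.656, 0.028, -0.003]
contact_force: [0.2, -3.3, 1.0]
gripper_width: 59.9
```

Request:
servo_tool(turn=[[0,0,0],[0,0,0],[0,0,0],[0,0,0],[0,0,0]], dp=[[-0.0014,0.01,0],[-0.0014,0.01,0],[-0.0013,0.01,0],[-0.0013,0.01,0],[-0.0013,0.01,0]], fingers=[0.06,0.06,0.06,0.06,0.06])

```text
clock: 13.1
position: [628.4, -8.1, 78.2]
ee_rot: [0.754, -0.656, 0.028, -0.003]
contact_force: [1.2, -3.5, 0.7]
gripper_width: 59.9
```

```bash
python3 st.py; python3 - <<'E'
from ov import *
D={c:get_image(c) for c in("scene","side")}
a,b=overlay(D,[615,99.1,.118],rz([615,99.1,.118],(0,0,0))[0]*[1,1,0],0) if 0 else (0,0)
d=D["side"];o=(200,150)
im=cv2.resize(np.ascontiguousarray(d["img"][o[1]:o[1]+210,o[0]:o[0]+170,::-1]),None,fx=2.8,fy=2.8,interpolation=2)
draw(d,im,2.8,np.array(o),[615,99.1,.118],DL[:2],(0,255,0));cv2.imwrite("pics/p1.png",im)
E
```

```text
13.1 [ 0.27  0.51 -0.23  0.06 -0.79 -0.17] pos [628.4  -8.1  78.2] F [ 1.2 -3.5  0.7]
tool axes in dock (cols)
 [[ 0.02 -1.    0.04]
 [-1.   -0.02 -0.04]
 [ 0.04 -0.04 -1.  ]] 
TCP in dock [   0.7 -108.    78.2]
```

View pics/p1.png

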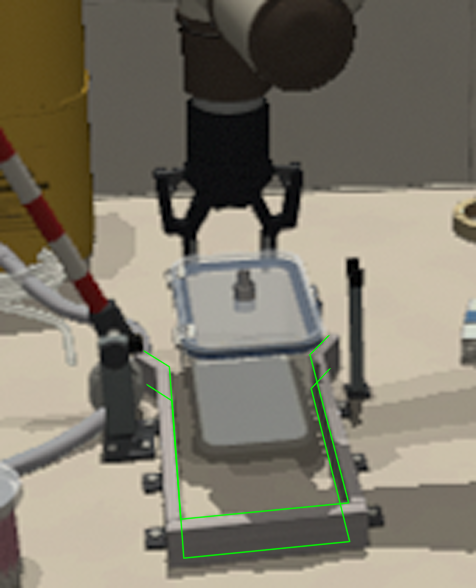

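Request:
servo_tool(turn=[[0,0,0],[0,0,0],[0,0,0],[0,0,0],[0,0,0]], dp=[[-0.0012,0.01,0],[-0.0012,0.01,0],[-0.0012,0.01,0],[-0.0012,0.01,0],[-0.0012,0.01,0]], fingers=[0.06,0.06,0.06,0.06,0.06])

```text
clock: 13.82
position: [621.9, 44.7, 78.1]
ee_rot: [0.754, -0.656, 0.028, -0.003]
contact_force: [0.2, -3.3, 0.5]
gripper_width: 60.1
```

Request:
servo_tool(turn=[[0,0,0],[0,0,0],[0,0,0],[0,0,0],[0,0,0]], dp=[[-0.0012,0.01,0],[-0.0012,0.01,0],[-0.0012,0.01,0],[-0.0012,0.01,0],[-0.0012,0.01,0]], fingers=[0.06,0.06,0.06,0.06,0.06])

```text
clock: 14.45
position: [615.2, 98.3, 78.1]
ee_rot: [0.754, -0.656, 0.028, -0.002]
contact_force: [1.5, -1.9, 1.1]
gripper_width: 60.3
```

```bash
python3 st.py
```

```text
14.45 [ 0.44  0.51 -0.24  0.07 -0.8  -0.35] pos [615.2  98.3  78.1] F [ 1.5 -1.9  1.1]
tool axes in dock (cols)
 [[ 0.02 -1.    0.04]
 [-1.   -0.02 -0.04]
 [ 0.04 -0.04 -1.  ]] 
TCP in dock [ 0.1 -0.8 78.1]
```

Contact is steady at ~3 N with ~33 mm left, so I'll slow down.

Request:
servo_tool(turn=[[0,0,0],[0,0,0],[0,0,0],[0,0,0],[0,0,0]], dp=[[-0.0006,0.005,0],[-0.0006,0.005,0],[-0.0006,0.005,0],[-0.0006,0.005,0],[-0.0005,0.004,0]], fingers=[0.06,0.06,0.06,0.06,0.06])

```text
clock: 15.08
position: [611.9, 124.0, 78.1]
ee_rot: [0.754, -0.656, 0.028, -0.002]
contact_force: [0.5, -3.7, 1.8]
gripper_width: 60.0
```

Request:
servo_tool(turn=[[0,0,0],[0,0,0],[0,0,0],[0,0,0],[0,0,0]], dp=[[-0.0003,0.0025,0],[-0.0003,0.0025,0],[-0.0002,0.002,0],[-0.0002,0.0015,0],[-0.0002,0.0015,0]], fingers=[0.06,0.06,0.06,0.06,0.06])

```text
clock: 15.7
position: [610.1, 131.1, 78.4]
ee_rot: [0.753, -0.657, 0.028, 0.001]
contact_force: [0.9, -8.8, 2.7]
gripper_width: 60.1
```

```bash
python3 st.py
```

```text
15.7 [ 0.5   0.51 -0.24  0.07 -0.81 -0.41] pos [610.1 131.1  78.4] F [ 0.9 -8.8  2.7]
tool axes in dock (cols)
 [[ 0.02 -1.    0.04]
 [-1.   -0.02 -0.04]
 [ 0.04 -0.04 -1.  ]] 
TCP in dock [-1.1 32.3 78.4]
```

Request:
servo_tool(turn=[[0,0,0],[0,0,0],[0,0,0],[0,0,0],[0,0,0]], dp=[[-0.0003,0.003,0],[-0.0003,0.003,0],[-0.0003,0.003,0],[-0.0003,0.003,0],[-0.0003,0.003,0]], fingers=[0.06,0.06,0.06,0.06,0.06])

```text
clock: 16.32
position: [609.0, 131.7, 81.1]
ee_rot: [0.75, -0.66, 0.032, 0.01]
contact_force: [3.0, -12.5, 2.9]
gripper_width: 60.0
```

Request:
servo_tool(turn=[[0,0,0],[0,0,0],[0,0,0],[0,0,0],[0,0,0]], dp=[[0.0012,-0.01,0],[0.004,-0.03,0],[0.005,-0.04,0],[0.002,-0.02,0.05],[0,0,0.05]], fingers=[0.06,0.06,0.06,0.06,0.06])

```text
clock: 16.95
position: [619.0, 30.9, 177.0]
ee_rot: [0.751, -0.66, 0.028, 0.011]
contact_force: [0.7, 1.0, 0.3]
gripper_width: 60.0
```

```bash
python3 st.py; python3 - <<'E'
from ov import *
D={c:get_image(c) for c in("scene","side")}
ims=[]
pc=rz([615,99.1,.118],(0,139,0))[0];pc=[pc[0],pc[1],.118]
for c,o in(("scene",(225,95)),("side",(180,160))):
    k=2.2;im=cv2.resize(np.ascontiguousarray(D[c]["img"][o[1]:o[1]+200,o[0]:o[0]+180,::-1]),None,fx=k,fy=k,interpolation=2)
    draw(D[c],im,k,np.array(o),pc,CL[:1],(255,0,255));ims.append(im)
    print(c,[(np.round(x["box"]).tolist(),round(x["score"],2)) for x in search_frame("barrier",c)[:1]])
cv2.imwrite("pics/f1.png",np.hstack(ims))
E
```

```text
16.95 [ 0.34  0.41 -0.13  0.07 -1.03 -0.25] pos [619.   30.9 177. ] F [0.7 1.  0.3]
tool axes in dock (cols)
 [[ 0.01 -1.    0.02]
 [-1.   -0.01 -0.06]
 [ 0.06 -0.02 -1.  ]] 
TCP in dock [ -4.  -68.3 177. ]
scene [([340.0, 171.0, 16.0, 31.0], 0.75)]
side [([181.0, 178.0, 71.0, 116.0], 0.79)]
```

View pics/f1.png

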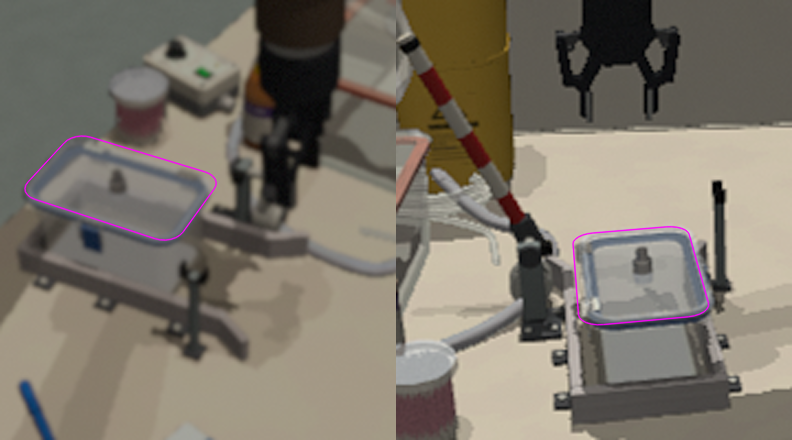

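Final picture: the barrier is up on its stop, and the chamber's rim coincides with the predicted home outline in both views, flat between the rails. The gripper is clear, so I'll hand in.

Request:
servo_tool(turn=[[0,0,0],[0,0,0],[0,0,0],[0,0,0],[0,0,0]], dp=[[0,-0.01,0.03],[0,-0.01,0.02],[0,0,0],[0,0,0],[0,0,0]], fingers=[0.06,0.06,0.06,0.06,0.06])

```text
clock: 17.77
position: [615.7, 14.6, 218.9]
ee_rot: [0.752, -0.659, 0.023, 0.014]
contact_force: [-1.1, 0.7, 0.1]
gripper_width: 59.9
```

```bash
python3 -c "
from bench import *
print(job_done())"
```

```text
the job is handed in; nothing more can be done
None
```

I lifted the barrier arm steadily past its balance point, and it swung to its upper stop and stayed there. I then pushed the chamber along the lane with two open fingers on its rim until it met the end stop, and handed the job in at about 18 s of the 61 s allowed.

**Last checks:**
- **Barrier:** the side camera shows it on the upper stop, and it was still there after the chamber push.
- **Chamber:** its rim matches the predicted home outline in both views to about 2–3 mm. The push force rose from about 3 N while sliding to 12.5 N at the stop, with only 0.6 mm of further movement. The fingertips stopped at dock y ≈ +32 mm, where I expected them at home.
- **Robot:** the gripper is clear of everything.

**Less certain:**
- My first fit of the chamber differed from the later wrist-camera view by about 3–4 mm and 2–4° of yaw. I pushed by the wrist view.
- There was one light sideways touch on the bar, about 8 N at most, before the lift. I backed off from it.
- During the final push the tool rose about 3 mm. The final pictures show the chamber flat.
- I did not re-measure the bystanders afterwards, but the gripper stayed well away from all of them.

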